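# Clear the drip tray and hang the rinsed beakers to drain

## Task

Tip the wood offcuts out of the drip tray into the plywood scrap bin, then lay the empty tray flat on the table centred under the pegs of the draining rack, square to it, with its open long side to the rack's board and its handle pointing away from the board. Only then hang every beaker mouth-down on a peg of its own, pushed on until its closed end rests on the peg's tip, and leave the other things lying about where they are.

Things in the scene. Friction and masses are not known exactly. Their poses are not given: they have to be found in the camera images.
- rack: draining rack, fixed: an upright plywood board 270 mm wide, 165 mm high, 18 mm thick, with three pegs in a row on its front. Origin on the table below the tip of the middle peg; x points horizontally from the peg tips to the board, y along the row, z up. The board's front face is at x = +75 mm; its short feet are behind it, and no part of it stands on the table in front of the board
- peg0: the peg at the +y end of the rack (pegs are 90 mm apart): round wooden peg 30 mm thick with a half-round tip, rising out of the board towards rack -x, leaning 30 degrees from the vertical. Origin where its centre line leaves the board, 70 mm above the table; z along the peg to the tip, 150 mm away; y along the rack's y
- peg1: the middle peg of the rack (pegs are 90 mm apart): round wooden peg 30 mm thick with a half-round tip, rising out of the board towards rack -x, leaning 30 degrees from the vertical. Origin where its centre line leaves the board, 70 mm above the table; z along the peg to the tip, 150 mm away; y along the rack's y
- peg2: the peg at the -y end of the rack (pegs are 90 mm apart): round wooden peg 30 mm thick with a half-round tip, rising out of the board towards rack -x, leaning 30 degrees from the vertical. Origin where its centre line leaves the board, 70 mm above the table; z along the peg to the tip, 150 mm away; y along the rack's y
- tip0 (a point): the very tip of peg0, on its centre line, 200 mm above the table
- tip1 (a point): the very tip of peg1, on its centre line, 200 mm above the table
- tip2 (a point): the very tip of peg2, on its centre line, 200 mm above the table
- drip (a point): point on the table under the pegs, at rack x = +22 mm, y = 0, axes as the rack's: here the middle of the tray belongs, so its open side is then about 3 mm from the board. To lay it there without touching the pegs, set it down farther out (rack -x) and slide or carry it in low under the peg tips
- beaker0: aluminium mixing beaker, straight round wall, 62 mm outside diameter, 68 mm long, 3.5 mm wall (55 mm inside diameter), 3 mm closed end, 0.12 kg. Stands mouth-down on the table at the start. Origin at the centre of the mouth; z along its axis from the mouth to the closed end (up at the start). Hung on a peg its closed end rests on the tip and it leans a little more than the peg, having some play on it. May be absent. Two or three are there
- beaker1: aluminium mixing beaker, straight round wall, 62 mm outside diameter, 68 mm long, 3.5 mm wall (55 mm inside diameter), 3 mm closed end, 0.12 kg. Stands mouth-down on the table at the start. Origin at the centre of the mouth; z along its axis from the mouth to the closed end (up at the start). Hung on a peg its closed end rests on the tip and it leans a little more than the peg, having some play on it. May be absent. Two or three are there
- beaker2: aluminium mixing beaker, straight round wall, 62 mm outside diameter, 68 mm long, 3.5 mm wall (55 mm inside diameter), 3 mm closed end, 0.12 kg. Stands mouth-down on the table at the start. Origin at the centre of the mouth; z along its axis from the mouth to the closed end (up at the start). Hung on a peg its closed end rests on the tip and it leans a little more than the peg, having some play on it. May be absent. Two or three are there
- seat0 (a point): centre of the inner face of the closed end of beaker0, 65 mm from its mouth
- seat1 (a point): centre of the inner face of the closed end of beaker1, 65 mm from its mouth
- seat2 (a point): centre of the inner face of the closed end of beaker2, 65 mm from its mouth
- tray: drip tray of plywood with offcuts lying in it, 100 mm (x) by 200 mm (y), 0.2 kg: 5 mm floor, 6 mm thick walls 30 mm high on three sides; the long side at +x is open, without any lip, its edge 50 mm from the origin. Origin under the centre of its floor; x towards the open side, z up
- handle (a point): grip point on the tray's handle, 105 mm from the tray's origin along its -x and 25 mm above its underside. The handle is a loop: a flat bar 14 mm thick (tray x), 104 mm long (tray y), from 7 to 37 mm above the underside, held 48 mm off the near wall by two arms 80 mm apart: pinch the bar across tray x, from above
- bin: scrap bin, an open-topped plywood box fixed on the table, 160 mm (x) by 220 mm (y), 75 mm high, walls and floor 8 mm thick. Origin at the centre of its underside, z up. Between the rack and the bin the straight fence of the saw table, 66 mm high, runs along world x, from y = 40 to 59 mm
- scrap0: wood offcut, 36x70x20 mm (x, y, z), origin at the centre of its underside as it lies at the start, in the tray. Slides off the open side once the tray is tipped 37 to 40 degrees. May be absent; two to four are there
- scrap1: wood offcut, 35x77x20 mm (x, y, z), origin at the centre of its underside as it lies at the start, in the tray. Slides off the open side once the tray is tipped 37 to 40 degrees. May be absent; two to four are there
- scrap2: wood offcut, 22x64x12 mm (x, y, z), origin at the centre of its underside as it lies at the start, in the tray. Slides off the open side once the tray is tipped 37 to 40 degrees. May be absent; two to four are there
- scrap3: wood offcut, 24x57x10 mm (x, y, z), origin at the centre of its underside as it lies at the start, in the tray. Slides off the open side once the tray is tipped 37 to 40 degrees. May be absent; two to four are there
- sanding_block: cork sanding block 59x104x31 mm, lying near the front at the far left, to be left alone
- square_block: hardwood stop block 45x85x38 mm, lying at the back to the right of the rack, to be left alone
- tape_elec: roll of black tape, 53 mm across, 19 mm high, lying to the left of the rack, to be left alone
Things that resemble listed ones, but are neither listed nor needed, are in the scene too. Leave any yellow look-alike of the beaker1 alone.

How it is judged:
By the outcome, as a careful person would: the job done as asked, in the order asked, and still so for the second after the job is handed in, with the robot touching nothing.
Of scrap0, scrap1, scrap2, scrap3 only 2 to 4 are there at a start; the rules pass over those that are not, and their reading is None.
Of beaker0, beaker1, beaker2 only 2 to 3 are there at a start; the rules pass over those that are not, and their reading is None.
At some moment in a run one of beaker0, beaker1, beaker2 may be knocked a few centimetres aside while the robot is not near it.
It also fails if it takes over 210 s, if anything falls off the work surface, if the arm or the gripper's body presses on something with over 40 N, if the wrist force passes 120 N, or if a joint passes its speed limit or range.

## Robot

A 6-joint arm with a two-finger parallel gripper is mounted at the origin on a cart in front of the work surface, level with it; the furniture and walls round the work are solid. World frame = base frame: x ahead of the robot, y to its left, z up, the work surface at z = 0. Lengths are in mm, angles in rad, forces in N, time in s.
With the tool pointing down it reaches from about 250 to 850 mm from the base axis. Payload 12.5 kg.
Tool frame: the origin (TCP) lies between the finger pads; the fingertips stand 19 mm ahead of it and the grasp point (between the pads) is the TCP; z points along the fingers, y is the line along which they close (so a half turn about z gives the same grasp; the last joint's range is limited). The gripper opens to 93 mm and grips with 3 to 60 N. Pads are 15 mm wide; open, the fingers measure 128 mm over their backs; the gripper's body (75 mm by 188 mm) begins 65 mm behind the grasp point.
Start: joints at [1.19, 0.351, 1.652, -0, 1.139, -0.085], TCP at [160.296, 526.108, 237.633] pointing down, gripper open.
Joint ranges: [-2.75, 2.75], [-0.79, 2.1], [0.01, 2.65], [-1.57, 4.71], [0.07, 3.14], [-2.87, 2.87]. Speed limits (rad/s): [2.22, 2.22, 2.79, 3.14, 3.14, 3.14].

## Interface

Orientations are given as a 3x3 rotation matrix whose columns are the frame's x, y, z axes.
In Python, from bench import manip, set_gripper, kin, telemetry, cams gives the robot as it stands. Calls block until the motion is done:
- manip.goto(position, orientation): joint-space move of the TCP to a pose.
- manip.movel(position, rot=None, speed=150, threshold=None): straight line of the TCP; rot=None keeps the orientation; speed is the mean speed in mm/s. With threshold (N) it stops when the force on the tool has changed by that much, and returns True; else False.
- manip.set_joints(angles): joint-space move.
- set_gripper(opening, grasp_force=None): finger opening in mm; grasp_force is the grip in N (None keeps the last); returns when the fingers have stopped.
- manip.hold(seconds).
- kin.ik(position, orientation): joint angles nearest the present ones, or None.
- telemetry.sense(): the state.
- cams.snapshot(name): name is "scene" or "top"; returns a dict with "img" (400x640x3 uint8, blue, green, red), "fx", "fy", "cx", "cy" (pixels), "extrinsics" (4x4, takes a point from camera to world coordinates). Camera axes: x right, y down, z forward; pixel columns grow to the right and rows downward; lengths in mm; the calibration is good to about 2 mm. A picture is of the moment at which its call begins. There is no depth.
A pose or a line that the arm cannot do raises manip.MotionError and nothing moves.
- manip.hand_in(): hands the job in; it is judged then, once.
The state is a dict: "clock": time; "qpos": joint angles; "dq": joint speeds; "effort": joint torques, N m; "ee_pos": TCP position; "orientation": TCP orientation; "contact_force": force on the tool from outside, world axes, zero at the start; "ft_torque": the same for the moment, N m; "gripper_width": finger opening in mm; "grasp_force": force on a finger pad.
Only numpy, scipy, OpenCV 4.12 (cv2) and the standard library are available. Lean on these libraries where they do the work, as an engineer would, in place of code of your own. Each camera call takes 0.05 s, during which the arm holds its last target. There are 200 camera calls.

## Working session

There is one attempt and no reset: what is moved stays moved. The work goes in short steps, each a Python script; the robot and the scene stay as the last script left them, time stands still between calls to the robot, and variables do not carry over. Pictures are saved under pics/ and viewed, at most 14 in all, crops included, and the job is handed in when it is done.

```bash
ls; mkdir -p pics
python3 - <<'E'
from bench import cams,telemetry
import cv2,numpy as np
np.set_printoptions(precision=3,suppress=True)
for n in("scene","top"):
    s=cams.snapshot(n); cv2.imwrite(f"pics/{n}0.png",s["img"]); print(n,s["fx"],s["fy"],s["cx"],s["cy"]);print(s["extrinsics"])
t=telemetry.sense();print(t)
E
```

```text
pics
scene 457.5620530492304 457.5620530492304 322.9801144382931 203.10037858934686
[[  -0.982    0.123   -0.143  803.43 ]
 [   0.188    0.562   -0.805 1172.991]
 [  -0.018   -0.818   -0.575  870.481]
 [   0.       0.       0.       1.   ]]
top 383.02411420822494 383.02411420822494 318.9403952603049 197.42312720480285
[[   0.024   -0.992    0.123  475.293]
 [  -1.      -0.025   -0.005  107.675]
 [   0.008   -0.123   -0.992 1147.731]
 [   0.       0.       0.       1.   ]]
{'clock': 0.1, 'qpos': array([ 1.19 ,  0.351,  1.652, -0.   ,  1.139, -0.085]), 'dq': array([-0.001,  0.001,  0.001, -0.001,  0.001,  0.001]), 'effort': array([ -0.   , -49.803, -28.571,   0.07 ,   0.024,  -0.   ]), 'ee_pos': array([160.202, 525.869, 237.184]), 'orientation': array([[-0.957,  0.291, -0.   ],
       [ 0.291,  0.957, -0.001],
       [ 0.   , -0.001, -1.   ]]), 'contact_force': array([ 0.13 , -0.112, -0.036]), 'ft_torque': array([-0.031,  0.02 , -0.007]), 'grasp_force': 0.0, 'gripper_width': 92.7066774873686}
```

View pics/scene0.png

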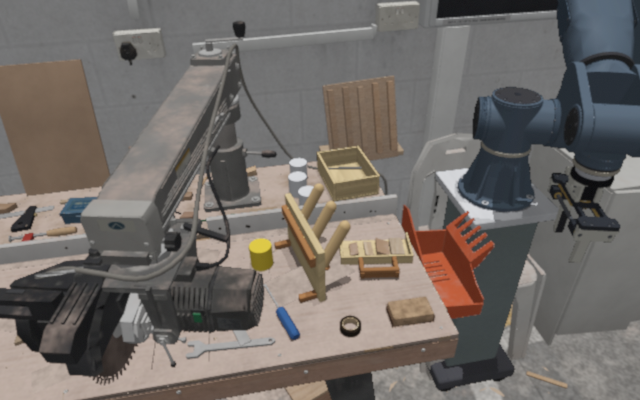

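View pics/top0.png

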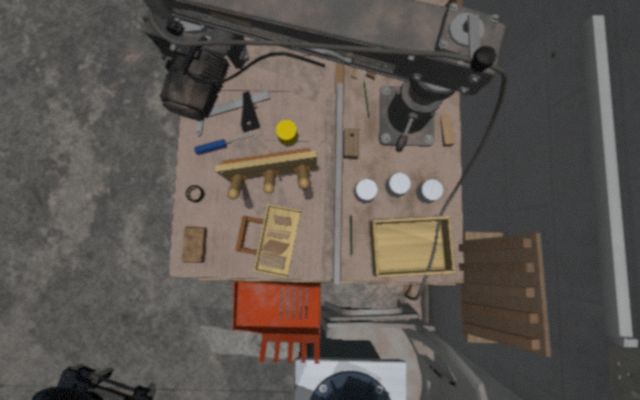

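Scene view: rack with three pegs at about (315,240), tray at (375,250) with its handle toward the camera, bin at (348,172), white beakers at (298,180) and a yellow look-alike at (261,255). Top view: beakers at (366,190), (400,183) and (432,190), bin at (411,246), tray at (278,240) with its open side to the right, rack board at (267,162), fence along u≈338. I'll enlarge both for detail.

Run:
```python
import cv2
t=cv2.imread("pics/top0.png")[80:285,165:470]; cv2.imwrite("pics/topc.png",cv2.resize(t,None,fx=2.6,fy=2.6,interpolation=cv2.INTER_CUBIC))
s=cv2.imread("pics/scene0.png")[145:295,240:440]; cv2.imwrite("pics/scenec.png",cv2.resize(s,None,fx=4,fy=4,interpolation=cv2.INTER_CUBIC))
```

```text
(no output)
```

View pics/topc.png

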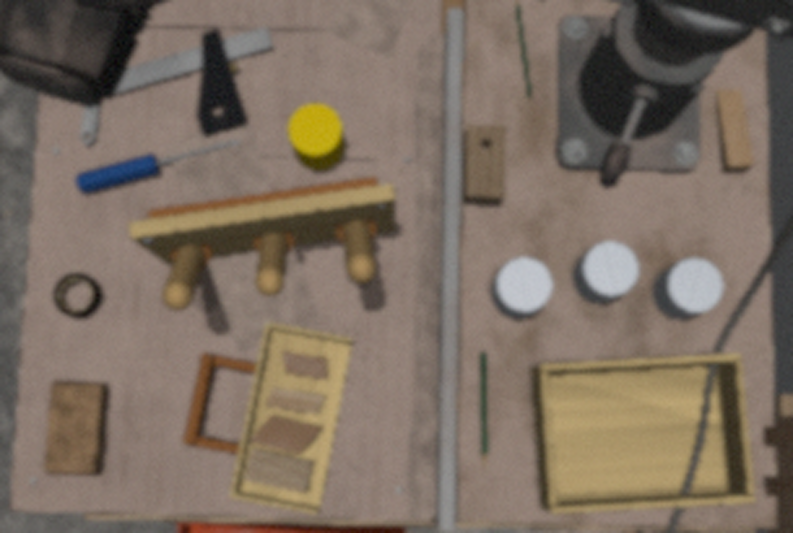

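View pics/scenec.png

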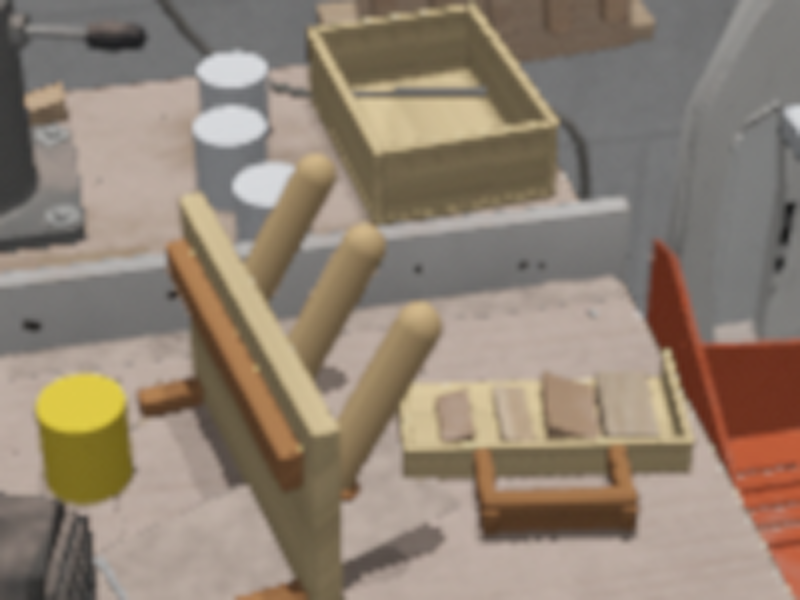

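Crops show: beakers at top-crop (524,285), (609,269), (694,286); peg tips (179,295), (269,282), (361,268); tray corners (270,325), (352,343), (320,508), (233,497); handle bar (205,355)-(187,443); four offcuts in the tray. In the scene crop the peg tips are at (318,168), (365,240), (420,318). A cable crosses over the bin, so I'll check its height as well.

```bash
cat > h.py <<'E'
import numpy as np,cv2
from bench import cams
np.set_printoptions(precision=1,suppress=True)
def ray(s,p):
    E=s["extrinsics"]; d=np.array([(p[0]-s["cx"])/s["fx"],(p[1]-s["cy"])/s["fy"],1.]); d=E[:3,:3]@d
    return E[:3,3],d/np.linalg.norm(d)
def plane(s,p,z):
    o,d=ray(s,p); return o+d*(z-o[2])/d[2]
def tri(s1,p1,s2,p2):
    o1,d1=ray(s1,p1);o2,d2=ray(s2,p2)
    t=np.linalg.lstsq(np.c_[d1,-d2],o2-o1,rcond=None)[0]
    a,b=o1+t[0]*d1,o2+t[1]*d2
    return (a+b)/2,np.linalg.norm(a-b)
def proj(s,P):
    E=s["extrinsics"]; c=E[:3,:3].T@(np.asarray(P,float)-E[:3,3]); return np.array([s["fx"]*c[0]/c[2]+s["cx"],s["fy"]*c[1]/c[2]+s["cy"]])
def beakers(t):
    "white discs in the top view -> pixel centres, areas"
    hsv=cv2.cvtColor(t["img"],cv2.COLOR_BGR2HSV)
    m=((hsv[...,1]<40)&(hsv[...,2]>165)).astype(np.uint8)*255
    m[:,:]=cv2.morphologyEx(m,cv2.MORPH_OPEN,np.ones((3,3)))
    n,l,st,c=cv2.connectedComponentsWithStats(m)
    return [(c[i],st[i]) for i in range(1,n) if 150<st[i,4]<600 and 340<c[i][0]<470 and 100<c[i][1]<290 or (150<st[i,4]<600 and 165<c[i][0]<340 and 80<c[i][1]<280)]
TC=lambda u,v:(165+(u+.5)/2.6-.5,80+(v+.5)/2.6-.5)
SC=lambda u,v:(240+(u+.5)/4-.5,145+(v+.5)/4-.5)
E
python3 - <<'E'
from h import *
t=cams.snapshot("top");s=cams.snapshot("scene")
for c,st in beakers(t): print("beaker",c,st[2:],plane(t,c,68))
for a,b in(((524,282),(268,183)),((609,268),(231,126)),((694,284),(232,70))): print("tri beaker top",*tri(t,TC(*a),s,SC(*b)))
for a,b in(((179,295),(420,320)),((269,282),(364,243)),((361,268),(317,170))): print("tip",*tri(t,TC(*a),s,SC(*b)))
print("board top corners", [tri(t,TC(*a),s,SC(*b)) for a,b in(((133,230),(337,432)),((392,187),(200,197)))])
print("tray rim",[plane(t,TC(*a),30) for a in((268,325),(233,497))],"open",[plane(t,TC(*a),z) for a,z in(((352,341),30),((320,509),30))])
print("handle outer",[plane(t,TC(*a),37) for a in((204,354),(185,444))], "tri", tri(t,TC(204,354),s,SC(481,502)),tri(t,TC(185,444),s,SC(636,490)))
print("bin",[plane(t,TC(*a),75) for a in((540,365),(742,355),(752,498),(549,510))])
print("cable",tri(t,TC(705,430),s,SC(440,92)),tri(t,TC(715,350),s,SC(380,92)))
print("lever end", tri(t,TC(612,175),s,SC(130,37)))
E
```

```text
beaker [399.7 182.7] [ 20  20 313] [ 657.1 -127.8   68. ]
beaker [366.4 188.8] [ 20  20 318] [637.  -32.9  68. ]
beaker [432.3 189.3] [ 20  20 309] [ 640.5 -221.2   68. ]
tri beaker top [639.9 -32.7  66.7] 1.4477589511697087
tri beaker top [ 657.1 -126.1   66. ] 0.3520352668479735
tri beaker top [ 642.2 -220.2   64.9] 0.5001363570935776
tip [599.3 318.2 188.5] 0.44570529919732904
tip [615.2 231.4 187.8] 1.3349899698317675
tip [630.3 142.4 189.4] 0.1120656809155394
board top corners [(array([664.9, 374.8, 159.8]), np.float64(6.283784018817617)), (array([713.5, 115.6, 162.9]), np.float64(9.753075254028992))]
tray rim [array([588.5, 251. ,  30. ]), array([396.9, 281.9,  30. ])] open [array([572.7, 155.9,  30. ]), array([386.1, 185.5,  30. ])]
handle outer [array([553.5, 320.1,  37. ]), array([453.6, 336.2,  37. ])] tri (array([555.4, 320.7,  31.6]), np.float64(3.2215121120127947)) (array([454.8, 335.8,  36.8]), np.float64(2.5168968241584038))
bin [array([547.9, -49.5,  75. ]), array([ 564.1, -268.2,   75. ]), array([ 412. , -276.1,   75. ]), array([394.3, -60.1,  75. ])]
cable (array([ 466.5, -241.6,   10. ]), np.float64(34.77002996082533)) (array([ 539.9, -242.5,   24.6]), np.float64(69.95127232470831))
lever end (array([ 734.7, -106.8,  170.5]), np.float64(0.19160264277003086))
```

Run:
```python
from h import *
t=cams.snapshot("top");s=cams.snapshot("scene")
for p in ((497,95),(480,160),(460,205),(441,222),(436,246),(426,277)):
    print(p,[(z,plane(t,p,z)[:2].astype(int).tolist(),proj(s,plane(t,p,z)).astype(int).tolist()) for z in(0,80,160,300,450)])
# offcut centres on tray floor (z~20)
c=s["img"][85:215,225:425]; cv2.imwrite("pics/sc2.png",cv2.resize(c,None,fx=4,fy=4,interpolation=cv2.INTER_CUBIC))
```

```text
(497, 95) [(0, [954, -448], [210, 156]), (80, [921, -410], [216, 141]), (160, [888, -371], [222, 125]), (300, [829, -303], [234, 94]), (450, [766, -230], [249, 53])]
(480, 160) [(0, [745, -389], [265, 158]), (80, [726, -354], [269, 143]), (160, [707, -320], [274, 127]), (300, [674, -259], [282, 95]), (450, [639, -194], [293, 54])]
(460, 205) [(0, [605, -325], [304, 162]), (80, [596, -294], [307, 147]), (160, [586, -264], [310, 130]), (300, [571, -212], [316, 97]), (450, [554, -155], [323, 55])]
(441, 222) [(0, [552, -266], [320, 168]), (80, [546, -240], [323, 152]), (160, [541, -214], [325, 135]), (300, [532, -168], [330, 101]), (450, [522, -119], [337, 58])]
(436, 246) [(0, [480, -250], [340, 168]), (80, [479, -225], [342, 152]), (160, [479, -200], [344, 135]), (300, [479, -157], [347, 101]), (450, [478, -110], [352, 58])]
(426, 277) [(0, [388, -220], [366, 169]), (80, [394, -197], [367, 153]), (160, [400, -174], [368, 136]), (300, [411, -134], [370, 102]), (450, [422, -91], [373, 59])]
```

View pics/sc2.png

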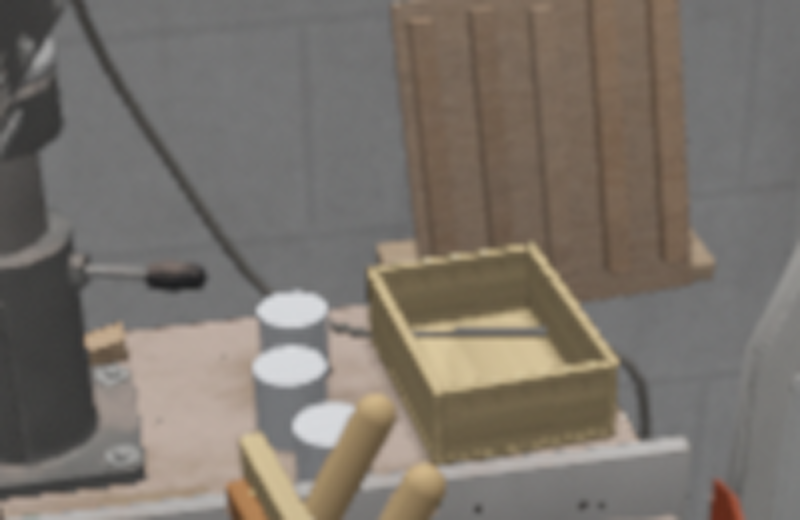

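The cable lies at table level through the bin, so it's no obstacle. All measured heights agree with the text. Next I check that the arm can reach the tipping and placing poses for both grip flips.

```bash
cat >> h.py <<'E'
def U(a): a=np.deg2rad(a); return np.array([np.cos(a),np.sin(a),0])
def trayR(xdir,tilt=0):
    "tray axes: x along heading xdir (deg), tilted open side down by tilt deg"
    x=U(xdir); z=np.array([0,0,1.]); y=np.cross(z,x); t=np.deg2rad(tilt)
    return np.c_[x*np.cos(t)-z*np.sin(t), y, z*np.cos(t)+x*np.sin(t)]
def toolT(flip):   # tool axes in tray frame when holding the handle: y along tray x
    y=np.array([flip,0,0.]); z=np.array([0,0,-1.]); return np.c_[np.cross(y,z),y,z]
H=np.array([-105,0,25.])
def hand_edge(edge,xdir,tilt,flip):   # hand pose that puts the tray's open bottom edge at 'edge'
    R=trayR(xdir,tilt); return np.asarray(edge,float)+R@(H-[50,0,0]), R@toolT(flip)
def hand_org(org,xdir,flip):
    R=trayR(xdir); return np.asarray(org,float)+R@H, R@toolT(flip)
RY=10.0; RO=np.array([607.6,229.4,0])      # rack yaw, origin
def rack(p): return RO+trayR(RY)@np.asarray(p,float)
TRAY=np.array([485.5,217.5,0]); TX=-99.2
BIN=np.array([479.6,-163.5,0]); BY=4.5
E
python3 - <<'E'
from h import *
from bench import kin
np.set_printoptions(precision=2,suppress=True)
for f in(1,-1):
    print("pick",f,kin.ik(*hand_org(TRAY,TX,f)))
    print("up",f,kin.ik(*hand_org(TRAY+[-30,0,270],TX,f)))
    for nm,xd,off in(("B",180+BY,20),("A",BY,-20)):
        e=BIN+off*U(BY)+[0,0,105]
        for t in(0,30,50,60): print(nm,f,t,kin.ik(*hand_edge(e,xd,t,f)))
    for x in (-75,):
        for z in (0,270): print("place",f,x,kin.ik(*hand_org(rack([x,0,z]),RY,f)))
E
```

```text
pick 1 [ 0.49  0.71  1.66 -0.    0.77  2.22]
up 1 [ 0.52  0.34  1.52 -0.    1.28  2.25]
B 1 0 [-0.29  0.68  1.4  -0.    1.06  2.77]
B 1 30 [-0.41  0.38  1.8   0.47  0.54  2.3 ]
B 1 50 [-0.53  0.25  2.06  1.45  0.46  1.28]
B 1 60 [-0.61  0.23  2.18  1.86  0.61  0.84]
A 1 0 [-0.66  0.17  2.23 -0.    0.74 -0.74]
A 1 30 [-0.43  0.34  1.86 -0.25  1.41 -0.41]
A 1 50 [-0.34  0.54  1.6  -0.33  1.81 -0.36]
A 1 60 [-0.31  0.65  1.48 -0.37  2.   -0.36]
place 1 -75 [ 0.33  0.57  1.98 -0.    0.59  0.16]
place 1 -75 [ 0.33  0.15  1.77 -0.    1.22  0.16]
pick -1 [ 0.49  0.71  1.66 -0.    0.77 -0.92]
up -1 [ 0.52  0.34  1.52 -0.    1.28 -0.89]
B -1 0 [-0.29  0.68  1.4  -0.    1.06 -0.37]
B -1 30 [-0.41  0.38  1.8   0.47  0.54 -0.84]
B -1 50 [-0.53  0.25  2.06  1.45  0.46 -1.86]
B -1 60 [-0.61  0.23  2.18  1.86  0.61 -2.31]
A -1 0 [-0.66  0.17  2.23 -0.    0.74  2.4 ]
A -1 30 [-0.43  0.34  1.86 -0.25  1.41  2.73]
A -1 50 [-0.34  0.54  1.6  -0.33  1.81  2.78]
A -1 60 [-0.31  0.65  1.48 -0.37  2.    2.78]
place -1 -75 None
place -1 -75 None
```

Run:
```python
from h import *
from bench import manip,set_gripper,kin,telemetry
set_gripper(46)
p,R=hand_org(TRAY,TX,1)
manip.goto(p+[0,0,130],R)
hit=manip.movel(p,speed=80,threshold=8); print("hit",hit,telemetry.sense()["ee_pos"])
set_gripper(0,60); q=telemetry.sense(); print("w",q["gripper_width"],q["grasp_force"],q["clock"])
manip.movel(p+[-25,0,25],speed=60)
manip.movel(p+[-30,0,270],speed=150)
print(telemetry.sense()["contact_force"],telemetry.sense()["ft_torque"])
t=cams.snapshot("top");s=cams.snapshot("scene")
cv2.imwrite("pics/lift.png",np.hstack([cv2.resize(t["img"][120:320,160:460],None,fx=1.3,fy=1.5),cv2.resize(s["img"][80:320,200:500],None,fx=1.3,fy=1.25)]))
```

```text
hit False [502.5 321.3  25.4]
w 13.931689726904608 59.99978721141815 5.5833
[ 0.   0.8 -2.9] [0.2 0.1 0. ]
```

View pics/lift.png

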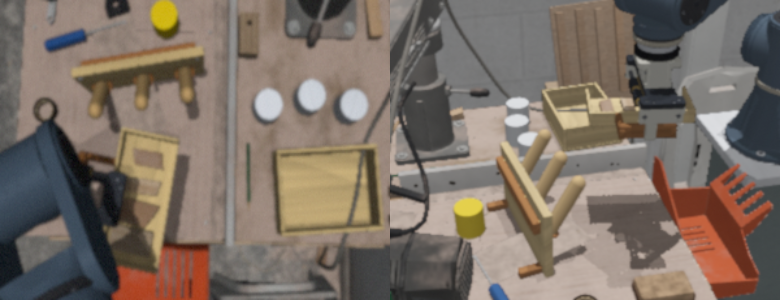

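The tray is up and level with the offcuts still in it (tray at about (145,200) in the left pane). Now carry it over and tip it.

Run:
```python
from h import *
from bench import manip,set_gripper,kin,telemetry
e=BIN-22*U(BY)
manip.goto(*hand_edge(e+[0,0,260],BY,0,1))
p,R=hand_edge(e+[0,0,110],BY,0,1); manip.movel(p,R,speed=150)
for a in(15,30,40,47,54):
    p,R=hand_edge(e+[0,0,105],BY,a,1); manip.movel(p,R,speed=60)
manip.hold(1)
q=telemetry.sense();print(q["clock"],q["contact_force"],q["ft_torque"],q["gripper_width"])
t=cams.snapshot("top");s=cams.snapshot("scene")
cv2.imwrite("pics/tip.png",np.hstack([cv2.resize(t["img"][180:320,340:480],None,fx=2.8,fy=2.8),cv2.resize(s["img"][80:220,270:410],None,fx=2.8,fy=2.8)]))
```

```text
16.0083 [ 0.1  0.4 -2.4] [ 0.  -0.6  0. ] 13.61772813174052
```

View pics/tip.png

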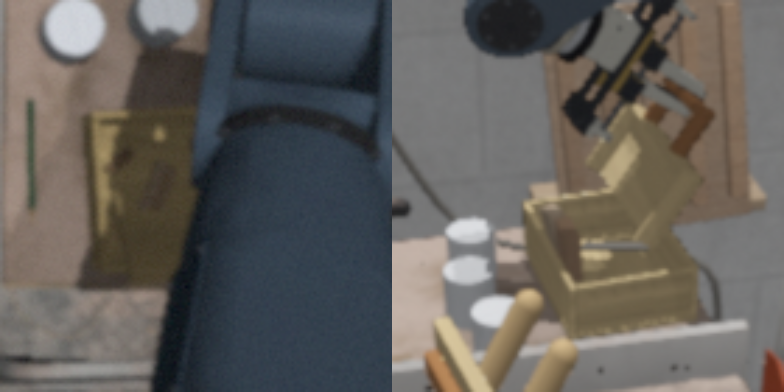

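The offcuts are landing in the bin (scene pane about (567,245)). I'll tip a little further, back off, and check the bin and the tray.

Run:
```python
from h import *
from bench import manip,set_gripper,kin,telemetry
e=BIN-22*U(BY)
for a in(60,62):
    p,R=hand_edge(e+[0,0,108],BY,a,1); manip.movel(p,R,speed=60)
manip.hold(.6)
for a in(40,20,0):
    p,R=hand_edge(e+[0,0,130],BY,a,1); manip.movel(p,R,speed=120)
p,R=hand_edge(e+[0,0,270],BY,0,1); manip.movel(p,R,speed=200)
print(telemetry.sense()["contact_force"])
manip.goto(*hand_org(rack([-75,0,270]),RY,1))
q=telemetry.sense();print(q["clock"],q["contact_force"],q["ft_torque"],q["gripper_width"])
t=cams.snapshot("top");s=cams.snapshot("scene")
a=cv2.resize(t["img"][80:290,165:465],None,fx=1.3,fy=1.9); b=cv2.resize(s["img"][150:290,270:470],None,fx=2,fy=2.85)
cv2.imwrite("pics/aft.png",np.hstack([a,b]))
```

```text
[-0.2 -0.  -2. ]
21.5417 [-0.2  0.4 -2.8] [-0.1  0.2  0. ] 13.75095828712943
```

View pics/aft.png

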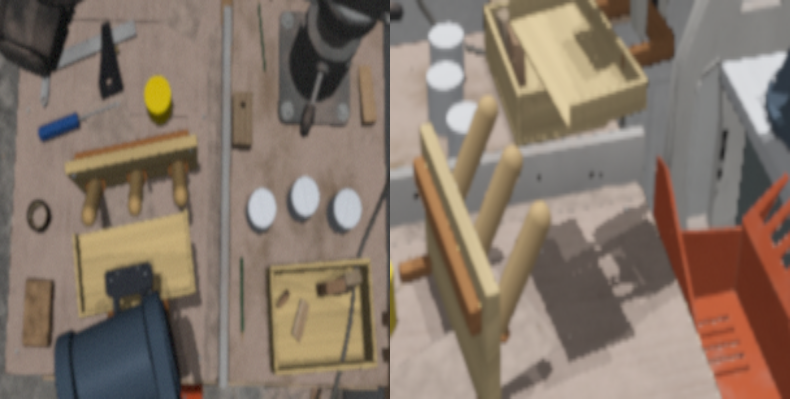

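The tray is empty (left pane (135,262)) and all four offcuts are in the bin. Now set the tray down outside the peg tips and measure it.

Run:
```python
from h import *
from bench import manip,set_gripper,kin,telemetry
p,R=hand_org(rack([-75,0,12]),RY,1); manip.movel(p,R,speed=180)
hit=manip.movel(p-[0,0,14],speed=25,threshold=6); print(hit,telemetry.sense()["ee_pos"])
set_gripper(46); manip.movel(telemetry.sense()["ee_pos"]+[0,0,90],speed=150)
b=telemetry.sense()["ee_pos"]; manip.goto(b+np.array([-60,60,150]),R)
manip.goto(np.array([250,-300,400]),telemetry.sense()["orientation"]); print(telemetry.sense()["clock"])
t=cams.snapshot("top"); np.save("pics/t.npy",t["img"])
cv2.imwrite("pics/plc.png",cv2.resize(t["img"][140:270,195:345],None,fx=5,fy=4.6*1.0,interpolation=cv2.INTER_CUBIC))
```

```text
True [430.2 198.1  24.8]
28.0333
```

View pics/plc.png

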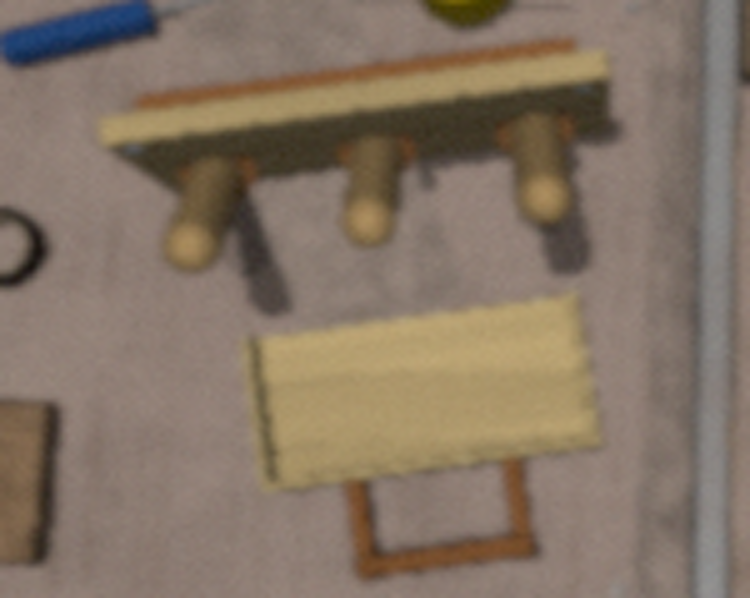

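The tray lies outside the tips at crop (250..603, 294..492), with the handle bar at (362,578)-(533,552). Now line fits on the board edge, tray edges and bar.

```bash
cat >> h.py <<'E'
def edge(t,u0,u1,vfun,half,sign):
    "row of the strongest vertical grey step (sign) near v=vfun(u), sub-pixel, robust line -> two end pixels"
    g=cv2.GaussianBlur(cv2.cvtColor(t["img"],cv2.COLOR_BGR2GRAY),(0,0),.8).astype(float)
    P=[]
    for u in range(u0,u1+1):
        v=int(round(vfun(u))); r=np.arange(v-half,v+half+1); d=sign*(g[r+1,u]-g[r-1,u]); k=int(np.argmax(d[1:-1]))+1
        a,b,c=d[k-1:k+2]; P.append((u,r[k]+(.5*(a-c)/(a-2*b+c) if a-2*b+c else 0)))
    x0,y0=0,0; L=cv2.fitLine(np.float32(P),cv2.DIST_HUBER,0,.01,.01).ravel()
    f=lambda u:(u,L[3]+(u-L[2])*L[1]/L[0]); return f(u0),f(u1)
def head(a,b): d=b-a; return np.degrees(np.arctan2(d[1],d[0]))
E
cat > meas.py <<'E'
from h import *
def lin(a,b): return lambda u:a[1]+(u-a[0])*(b[1]-a[1])/(b[0]-a[0])
C=lambda u,v:(195+u/5,140+v/4.6)
def show(t,name,a,b,z,sign,half=3):
    a,b=C(*a),C(*b); e=edge(t,int(a[0])+3,int(b[0])-3,lin(a,b),half,sign); A,B=[plane(t,p,z) for p in e]
    h=head(A,B)+90; r=(trayR(RY).T@(np.array([A,B])-RO).T).T
    print(name,"heading %.2f"%h,"rack coords",r[:,:2].ravel()); return e
E
python3 - <<'E'
from meas import *
t=cams.snapshot("top")
show(t,"board top front z165",(104,145),(608,82),165,-1)
show(t,"board top back z165",(104,120),(608,50),165,1,2)
show(t,"tray open z5",(250,337),(578,294),5,1)
show(t,"tray rear z30",(268,492),(600,445),30,-1)
show(t,"bar outer z37",(365,578),(535,552),37,1,2)
print("bar ends",[trayR(RY).T@(plane(t,C(*p),37)-RO) for p in((358,565),(538,545))])
print("tray sides z30",[trayR(RY).T@(plane(t,C(*p),30)-RO) for p in((248,345),(578,300),(263,480),(603,440))])
print("peg spheres",[trayR(RY).T@(plane(t,C(*p),187)-RO) for p in((190,247),(368,220),(543,198))])
E
```

```text
board top front z165 heading 10.06 rack coords [  75.3  126.    75.6 -123.9]
board top back z165 heading 10.15 rack coords [  92.1  124.1   92.7 -126.5]
tray open z5 heading 9.72 rack coords [-27.1  88.9 -27.9 -89.1]
tray rear z30 heading 10.57 rack coords [-125.5   88.4 -123.7  -90.2]
bar outer z37 heading 9.83 rack coords [-190.1   38.  -190.3  -42.7]
bar ends [array([-181. ,   49.5,   37. ]), array([-184.3,  -54. ,   37. ])]
tray sides z30 [array([-35. ,  95.5,  30. ]), array([-35.3, -99.2,  30. ]), array([-120.7,   97.7,   30. ]), array([-125.4, -100.5,   30. ])]
peg spheres [array([  6.5,  90.6, 187. ]), array([  8. ,  -0.3, 187. ]), array([  7. , -89.7, 187. ])]
```

Rack confirmed: board front at 75.4 mm, heading 10.1°. The tray sits at x ≈ -76.5, y ≈ -1.5 and is square. Now push it in by the bar with both fingers spread, stopping a little short.

```bash
sed -i 's/^RY=10.0/RY=10.1/' h.py
cat >> h.py <<'E'
def push_R(tau=8,flip=1):
    R=trayR(RY); z=R@np.array([np.sin(np.deg2rad(tau)),0,-np.cos(np.deg2rad(tau))]); y=flip*R[:,1]; return np.c_[np.cross(y,z),y,z]
E
python3 - <<'E'
from meas import *
from bench import manip,set_gripper,kin,telemetry
f=next(f for f in(-1,1) if kin.ik(rack([-215,0,24]),push_R(8,f)) is not None and kin.ik(rack([-100,0,24]),push_R(8,f)) is not None)
R=push_R(8,f); print(f,kin.ik(rack([-100,0,24]),R))
set_gripper(70)
manip.goto(rack([-215,0,150]),R); manip.movel(rack([-215,0,24]),speed=120)
h=manip.movel(rack([-150,0,24]),speed=50,threshold=25); print(h)
h=manip.movel(rack([-104,0,24]),speed=35,threshold=20); print(h,telemetry.sense()["contact_force"])
manip.movel(rack([-112,0,24]),speed=50)
t=cams.snapshot("top"); s=cams.snapshot("scene"); print(telemetry.sense()["clock"])
a=cv2.resize(t["img"][140:270,195:345],None,fx=2.6,fy=4,interpolation=cv2.INTER_CUBIC);b=cv2.resize(s["img"][190:290,260:400],None,fx=2.9,fy=5.2)
cv2.imwrite("pics/push.png",np.hstack([a,b]))
E
```

```text
-1 [ 0.3  0.6  1.9 -0.   0.5  1.7]
False
False [-1.4 -0.3  0.1]
35.775
```

View pics/push.png

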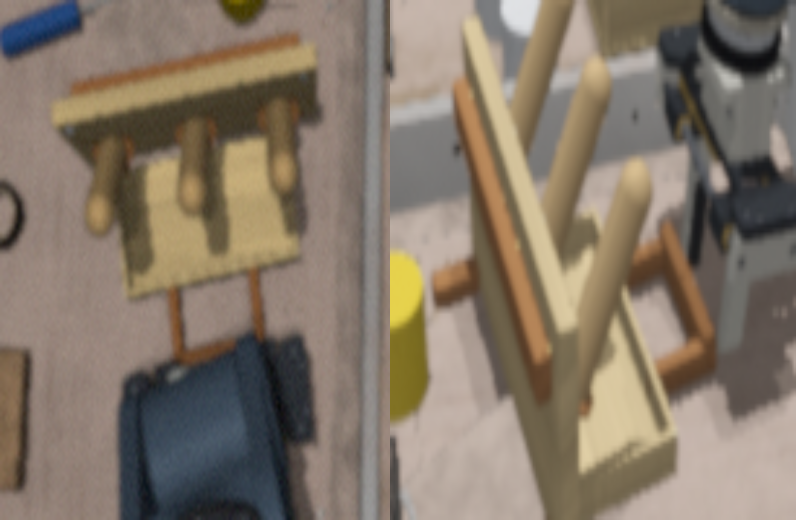

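The tray is in, nearly at the board. I'll measure the rear wall edge the same way as before to get the remaining gap.

Run:
```python
from meas import *
from bench import manip,telemetry
t=cams.snapshot("top")
show(t,"tray rear z30",(250,340),(573,292),30,-1)
print("sides z30",[trayR(RY).T@(plane(t,C(*p),30)-RO) for p in((233,205),(248,330),(573,285))])
R=telemetry.sense()["orientation"]
```

```text
tray rear z30 heading 10.44 rack coords [-29.4  84.8 -28.4 -86.6]
sides z30 [array([55.7, 92.8, 30. ]), array([-25.4,  94.3,  30. ]), array([-25.5, -97.7,  30. ])]
```

The tray is about 3 mm short. I'll finish the push, re-measure, then check the beakers and the IK for picking and hanging.

```bash
cat >> h.py <<'E'
s30,c30=.5,np.sqrt(.75)
def hang(k,d,flip):
    "TCP pose with seat d mm beyond contact along peg k; TCP is 20 mm below seat"
    R=trayR(RY); p=R@np.array([-s30,0,c30]); q=flip*(R@np.array([c30,0,s30]))
    return rack([0,90-90*k,200])+(d-20)*p, np.c_[np.cross(q,-p),q,-p]
def downR(a):
    y=U(a); z=np.array([0,0,-1.]); return np.c_[np.cross(y,z),y,z]
E
python3 - <<'E'
from meas import *
from bench import manip,set_gripper,kin,telemetry
manip.movel(rack([-101.3,0,24]),speed=25,threshold=20); print(telemetry.sense()["contact_force"])
manip.movel(rack([-160,0,24]),speed=100)
t=cams.snapshot("top")
show(t,"tray rear z30",(250,330),(573,282),30,-1)
manip.movel(rack([-170,0,150]),speed=200)
for f in(1,-1):
    for k in range(3): print("hang",k,f,[kin.ik(*hang(k,d,f)) is not None for d in(0,45,90,165)], kin.ik(*hang(k,90,f)))
for c,st in beakers(t): 
    P=plane(t,c,68); print("beaker",c,P,[(a,kin.ik([P[0],P[1],45],downR(a)) is not None,kin.ik([P[0],P[1],260],downR(a)) is not None) for a in(0,180,90,-90)])
E
```

```text
[ 0.1 -0.3  0.4]
tray rear z30 heading 10.42 rack coords [-26.1  84.4 -25.2 -87.1]
hang 0 1 [True, True, True, True] [ 0.5  0.3  1.7 -0.3  0.6  0.5]
hang 1 1 [True, True, True, True] [ 0.3  0.3  1.8 -0.1  0.6  0.3]
hang 2 1 [True, True, True, True] [ 0.1  0.2  1.9  0.   0.5 -0.1]
hang 0 -1 [True, True, True, True] [ 0.5  0.3  1.7 -0.3  0.6 -2.6]
hang 1 -1 [True, False, False, False] None
hang 2 -1 [False, False, False, False] None
beaker [399.6 182.6] [ 657.4 -127.7   68. ] [(0, True, True), (180, False, False), (90, True, True), (-90, True, True)]
beaker [366.6 188.8] [637.2 -33.4  68. ] [(0, True, True), (180, False, False), (90, True, True), (-90, True, True)]
beaker [432.3 189.3] [ 640.4 -221.2   68. ] [(0, True, True), (180, True, True), (90, True, True), (-90, True, True)]
```

The tray is at x ≈ 22.4 mm, square. Now the first beaker, the outer right one, goes on peg 2.

```bash
cat > hangone.py <<'E'
import sys
from h import *
from bench import manip,set_gripper,kin,telemetry
def run(exp,k,a):
    t=cams.snapshot("top"); B=[plane(t,c,68) for c,_ in beakers(t)]; B=[b for b in B if b[1]<40]
    print("seen",[b[:2] for b in B]); P=min(B,key=lambda b:np.hypot(*(b-exp)[:2]) if True else 0)
    gaps=[np.hypot(*(b-P)[:2]) for b in B if b is not P]; print("P",P,"nearest other",gaps)
    R=downR(a); p=np.array([P[0],P[1],45.])
    set_gripper(93 if a==0 else 84,30)
    manip.goto(p+[0,0,215],R); 
    t=cams.snapshot("top")
    manip.movel(p+[0,0,60],speed=250)
    if manip.movel(p,speed=100,threshold=10): print("HIT",telemetry.sense()["ee_pos"]); manip.movel(p+[0,0,100]); return
    set_gripper(0,30); q=telemetry.sense(); print("w",q["gripper_width"],q["grasp_force"])
    if abs(q["gripper_width"]-62)>3: print("bad grasp"); return
    manip.movel(p+[0,0,220],speed=200)
    manip.goto(*hang(k,165,1)); pp,R=hang(k,75,1); manip.movel(pp,R,speed=150)
    print("pre",telemetry.sense()["contact_force"])
    h=manip.movel(hang(k,8,1)[0],speed=50,threshold=8); print("early",h)
    if h: print(telemetry.sense()["ee_pos"],hang(k,0,1)[0]); return
    h=manip.movel(hang(k,-8,1)[0],speed=20,threshold=8); e=telemetry.sense()
    print("contact",h,"d=",(e["ee_pos"]-hang(k,0,1)[0])@(-R[:,2]),e["contact_force"])
    if not h: return
    set_gripper(84); manip.hold(.3)
    manip.movel(hang(k,130,1)[0],speed=150); print("clock",telemetry.sense()["clock"])
if __name__=="__main__": run(np.array([float(sys.argv[1]),float(sys.argv[2]),68]),int(sys.argv[3]),float(sys.argv[4]))
E
python3 hangone.py 640 -221 2 0
```

```text
seen [array([ 657.4, -127.7]), array([636.9, -33.3]), array([ 640.5, -221.4])]
P [ 640.5 -221.4   68. ] nearest other [np.float64(95.18132664831217), np.float64(188.07808829062697)]
w 62.37829453576155 30.0004518404603
pre [-0.2  0.4 -0.4]
early False
contact True d= -1.534407797426206 [-4.7 -0.5  6.3]
clock 49.9667
```

Run:
```python
from h import *
t=cams.snapshot("top");s=cams.snapshot("scene")
a=cv2.resize(t["img"][130:270,195:465],None,fx=1.5,fy=3);b=cv2.resize(s["img"][150:290,260:400],None,fx=2.8,fy=3)
cv2.imwrite("pics/h1.png",np.hstack([a,b]))
```

```text
(no output)
```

View pics/h1.png

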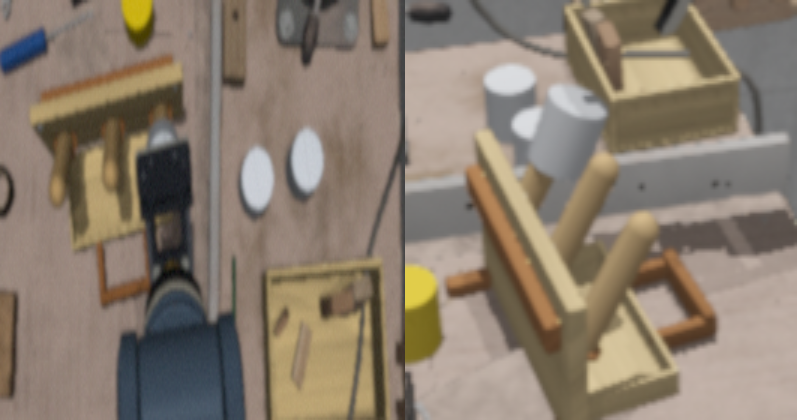

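The first beaker hangs on peg 2 (right pane (568,130)) and the tray is undisturbed. Next beaker goes on peg 1.

```bash
python3 hangone.py 637 -33 1 0
python3 - <<'E'
from h import *
t=cams.snapshot("top"); print([(plane(t,c,68),st) for c,st in beakers(t)])
E
```

```text
seen [array([ 657.8, -128.2]), array([637. , -33.5])]
P [637.  -33.5  68. ] nearest other [np.float64(96.94694860076754)]
w 62.34991038031241 30.000491235405207
pre [-0.2 -0.3 -1.6]
early False
contact True d= -1.5733439158272522 [-4.4 -0.5  6. ]
clock 60.475
[(array([ 657.8, -128.2,   68. ]), array([390, 172,  21,  21, 341], dtype=int32)), (array([642.1, 146.5,  68. ]), array([292, 175,  24,  22, 418], dtype=int32))]
```

```bash
python3 hangone.py 657 -128 0 90
python3 - <<'E'
from h import *
from bench import manip,telemetry
from meas import show
manip.goto(np.array([300,-250,420]),downR(90))
t=cams.snapshot("top");s=cams.snapshot("scene")
show(t,"tray rear z30",(250,330),(573,282),30,-1)
print("beakers",[(plane(t,c,68)[:2],st) for c,st in beakers(t)],telemetry.sense()["clock"])
a=cv2.resize(t["img"][80:290,165:465],None,fx=1.3,fy=2);b=cv2.resize(s["img"][150:290,260:400],None,fx=2.8,fy=3)
cv2.imwrite("pics/fin.png",np.hstack([a,b]))
E
```

```text
seen [array([ 657.7, -128.3])]
P [ 657.7 -128.3   68. ] nearest other []
w 60.54422193185023 29.873457541689277
pre [-1.2 -0.1 -1.4]
early False
contact True d= -1.3197219650215732 [-3.2 -1.4  5.7]
clock 72.6333
tray rear z30 heading 10.23 rack coords [-25.8  84.4 -25.4 -87. ]
beakers [(array([642.6, 145.7]), array([293, 175,  23,  22, 384], dtype=int32)), (array([624.4, 247.7]), array([257, 180,  23,  22, 395], dtype=int32)), (array([607. , 345.5]), array([222, 185,  23,  22, 389], dtype=int32))] 75.1833
```

View pics/fin.png

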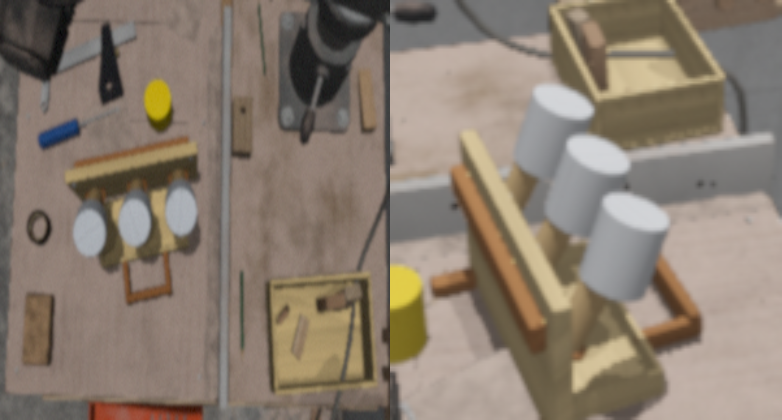

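All three beakers hang seated on their own pegs. The tray is square under them, the offcuts are in the bin, and everything else is where it was.

```bash
python3 -c "
from bench import manip; print(manip.hand_in())"
```

```text
the job is handed in; nothing more can be done
None
```

The job is done and handed in at about 75 s on the robot's clock: all four offcuts are in the bin, the empty tray lies square under the pegs (about 2 mm off-centre along the row), and the three beakers hang mouth-down on their own pegs, seated on the tips.

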